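# Hang the oxygen probe in the air-calibration chamber

### The job

First take the red dust cap off the calibration chamber by its knob and set it down gently, upright, in the green tray. Then take the cordless probe out of its grey stand and lower it straight down through the middle of the hole in the chamber's white lid, never letting it touch the chamber, until the orange band on its rod is level with the top of the lid; finish still holding it there in the gripper, upright, centred and still. Leave the two bottles and the tape roll alone.

Things in the scene. Friction and masses are not known exactly. Their poses are not given: they have to be found in the camera images.
- chamber: Dry, empty calibration chamber, fixed to the bench: black square base 120 x 120 x 5, clear (milky) tube of outer diameter 90, square white lid (guide) 100 x 100 from 80 to 100 above the bench, with a central vertical through hole of diameter 26. Origin: centre of the underside, on the bench; z up. Its inside is open from the lid down to the base's top at 5; inside width below the lid 84.
- chamber_mouth (a point): Centre of the hole's mouth, level with the top of the chamber's white lid, 100 above the bench; z up.
- cap_knob (a point): Loose red dust cap, about 60 g, lying over the lid's hole (up to 7 off centre): flat disc of diameter 48, 6 thick, with an upright round knob of diameter 22 reaching 42 above the cap's underside. This point is on its axis, on the knob, 27 above the underside (21 above the disc's top); z up along the knob.
- cap: The same red cap; origin at the centre of its underside, z up along the knob.
- tray: Green open tray, fixed, 140 x 140 x 15 outside, walls 4 thick, floor 4 thick. Origin: centre of the underside; x and y along its sides.
- stand: Grey probe stand, fixed: base 90 x 90 x 6 and, on four thin posts, a plate 80 x 80 from 110 to 120 above the bench with a central hole of diameter 16. The probe hangs in the hole, its grip resting on the plate. Origin: centre of the underside, below the hole.
- probe: Loose cordless probe, about 0.15 kg, hanging upright in the stand with its tip 10 above the bench, 180 long in all: steel rod of diameter 12 and length 110, with a black round grip of diameter 28 and height 70 on top. Origin: its lower tip; z up along the rod to the grip.
- probe_grip (a point): Centre of the probe's black grip, on its axis, 145 above the lower tip (the grip reaches from 110 to 180 above the tip).
- probe_band (a point): Centre of the orange band (16 high) on the probe's rod, 65 above the lower tip.
- probe_tip (a point): Lower tip of the probe's rod, on its axis; z up along the rod.
- amber: Bystander: amber bottle with white cap, diameter 60, height 125. Origin: centre of the underside.
- dropper: Bystander: small white bottle, diameter 34, height 75. Origin: centre of the underside.
- tape: Bystander: roll of beige tape lying flat, diameter 84, height 24. Origin: centre of the underside.
Not all that is in view belongs to the job. Of the things that look like the cap, the smallest one is meant.

How it is judged (in metres and radians):
On the way, in this order (a step that is already met when the one before it is completed fails the run):
1. the red cap stands upright in the green tray, released (x of cap_knob in the frame of tray between -0.06 and 0.06 m and y of cap_knob in the frame of tray between -0.06 and 0.06 m and z of cap_knob in the frame of tray between 0.024 and 0.038 m and angle between cap_knob's own z axis and vertical below 0.15 rad and contact force between the fingers and cap below 0.1 N and linear speed of cap below 0.02 m/s), for 0.2 s.
2. the probe is lifted clear of its stand (z of probe_tip in the frame of stand above 0.122 m and contact force between the fingers and probe above 0.5 N), for 0.1 s.
3. the probe hangs centred in the lid's hole, its orange band level with the lid's top (horizontal distance between each of probe_tip, probe_band and chamber_mouth below 0.0045 m and z of probe_band in the frame of chamber_mouth between -0.01 and 0.01 m and angle between probe_tip's own z axis and vertical below 0.08 rad and contact force between probe and chamber below 0.3 N and contact force between the fingers and probe above 1 N and linear speed of probe below 0.02 m/s), for 0.2 s.
At the end, for the whole second after the job is handed in: Probe held by the gripper, still, within 0.08 rad of upright, tip and band within 4.5 mm of the hole's axis, band centre within 10 mm of the lid top's height, probe not touching the chamber; red cap upright, released and at rest on the green tray's floor; bottles and tape not moved over 20 mm (all of step 1 and all of step 3); the arm keeps its last pose, push and grip.
It fails at once if the probe touches the chamber or its lid (contact force between probe and chamber above 0.3 N).
It fails at once if the cap is dropped or thrown (contact force between the fingers and cap below 0.05 N and linear speed of cap above 0.8 m/s).
It fails at once if a bottle or the tape roll is disturbed (distance of any of amber, dropper, tape from where it was at the start of the episode above 0.02 m or angle between any of amber, dropper, tape's own z axis and vertical above 0.3 rad).
It also fails if it takes over 61 s, if anything falls off the work surface, if the arm or the gripper's body presses on something with over 40 N, if the wrist force passes 120 N, or if a joint passes its speed limit or range.

### The arm

A 6-joint arm with a two-finger parallel gripper is mounted at the origin on the work surface. World frame = base frame: x ahead of the robot, y to its left, z up, the work surface at z = 0. Lengths are in mm, angles in rad, forces in N, time in s.
With the tool pointing down it reaches from about 350 to 850 mm from the base axis. Payload 8.1 kg.
Tool frame: the origin (TCP) lies midway between the tips of the shut fingers; the grasp point (between the pads) lies 19 mm behind it; x points along the fingers, y is the direction in which the jaws open and shut, and the axes are right-handed (so a half turn about x gives the same grasp; the last joint's range is limited). The gripper opens to 93 mm and grips with 3 to 60 N. Pads are 15 mm wide; open, the fingers measure 128 mm over their backs; the gripper's body (75 mm by 188 mm) begins 65 mm behind the grasp point.
Start: joints at [-1.388, 0.13, 1.488, -0, 1.523, -0.085], TCP at [158.787, -578.612, 218.635] pointing down, gripper open.
Joint ranges: [-2.96, 2.96], [-0.89, 2.26], [0.02, 2.5], [-1.34, 4.48], [0, 2.73], [-2.66, 2.66]. Speed limits (rad/s): [2.39, 2.39, 2.79, 3.14, 3.14, 3.14].

### API

Orientations are given as a 3x3 rotation matrix whose columns are the frame's x, y, z axes.
In Python, from plant import sensors, optics, order gives the robot as it stands.
- The arm moves only by the tool move_arm, never from a script. Its argument "motion" is a list of rows, each a list of 5 numbers: the finger opening in m, from 0 to 0.093, then the shift along the world's x, y, z in m, then the turn about the world's z in rad. In form: [[jaw, dx, dy, dz, yaw], ...]. A call has 1 to 20 rows; each row is the pose to reach, as a shift and turn from the pose measured when the call began; what a row does not reach only later rows make up. A row lasts 1/8 s, in which the tool goes at most 62.5 mm and 10.7 degrees, less where a joint would pass 70% of its speed; a pose out of reach is approached as far as the arm can. A call with a gripper value outside its range is refused whole. The fingers move at their own pace and stop on an object; "squeeze" is the grip in N (left out, the last holds). Time passes only in rows, so rows that repeat a pose let the fingers close. It gives the time, the measured TCP pose, the force and the opening at its end, in the units of the state.
- sensors.get_obs(): the state, without advancing time (a new reading comes with each control period).
- optics.camera(name): name is "scene" or "top" or "wrist"; returns a dict with "color" (384x512x3 uint8, red, green, blue), "fx", "fy", "cx", "cy" (pixels), "world_from_camera" (4x4, takes a point from camera to world coordinates); the wrist camera has in their place "T_tool_cam" (4x4, takes a point from camera to tool coordinates, whose origin is the TCP and whose axes are the tool frame's). Camera axes: x right, y up, looking along -z (the intrinsics and any distortion apply to the point x, -y, -z); pixel columns grow to the right and rows downward; lengths in mm; the calibration is good to about 2 mm. A picture is of the moment at which its call begins: read the wrist's pose just before it. There is no depth.
- order.hand_in(): hands the job in, once; it reports no verdict.
Trained networks look in the newest picture that a camera, given by its name, has taken for a name from the list of things; names that differ only in an ending like _2 or _b are one class to them, and where a whole thing is asked for, a point or a joint stands for the part that bears it (a point fixed in the world has none). Each returns a list of dicts, best first, with "p" (0 to 1); they miss things now and then, are a little off and sometimes report something else, mostly with a low value. They report only what shows in the picture. A call takes as long as a camera call. They do not tell look-alikes from the thing itself.
- optics.silhouettes(camera, thing): "region" (384x512 bool, what is visible of it).
- optics.spot_point(camera, thing): "point" ([x, y, z] in mm, in the coordinates of the camera as it stood for that picture, good to about 4 mm: a listed point, or the origin of a listed thing).
The state is a dict: "time_s": time; "joints": joint angles; "qvel": joint speeds; "joint_efforts": joint torques, N m; "tool_pos": TCP position; "orientation": TCP orientation; "wrist_force": force on the tool from outside, world axes, zero at the start; "torque": the same for the moment, N m; "finger_gap": finger opening in mm.
Only numpy, scipy, OpenCV 4.12 (cv2) and the standard library are available. Lean on these libraries where they do the work, as an engineer would, in place of code of your own. Each camera call takes 0.05 s, during which the arm holds its last target. There are 200 camera calls.

## Working session

There is one attempt and no reset: what is moved stays moved. The work goes in short steps, Python scripts to look and compute and a tool call to move; the robot and the scene stay as the last step left them, time stands still between calls to the robot, and variables do not carry over. Pictures are saved under pics/ and viewed, about 8 in all and at most 12, crops included, and the job is handed in when it is done.

Besides the shell and the picture viewer there is one more tool, called after "Emit:" as name(argument=value, ...), one argument or row to a line, values as JSON. move_arm: Moves the arm, as the interface text tells. Its arguments: {"type":"object","properties":{"motion":{"type":"array","items":{"type":"array","items":{"type":"number"}}},"squeeze":{"type":"number"}},"required":["motion"]}

```bash
mkdir -p pics; cat > h.py <<'E'
import numpy as np, cv2
from plant import sensors, optics, order
def shot(n, save=None):
    o=sensors.get_obs(); c=optics.camera(n)
    if save: cv2.imwrite('pics/'+save,cv2.cvtColor(c['color'],cv2.COLOR_RGB2BGR))
    if 'world_from_camera' in c: W=np.array(c['world_from_camera'])
    else:
        T=np.eye(4);T[:3,:3]=o['orientation'];T[:3,3]=o['tool_pos'];W=T@np.array(c['T_tool_cam'])
    return c,W,o
def pts(n,W,things,k=3):
    for t in things:
        for d in optics.spot_point(n,t)[:k]:
            p=W@np.r_[d['point'],1]; print(n,t,round(d['p'],2),p[:3].round(1))
def pix(c,W,p):
    q=np.linalg.inv(W)@np.r_[p,1]; return c['cx']+c['fx']*q[0]/-q[2], c['cy']-c['fy']*q[1]/-q[2]
def ray(c,W,u,v,z):
    d=W[:3,:3]@np.array([(u-c['cx'])/c['fx'],-(v-c['cy'])/c['fy'],-1.]); o=W[:3,3]
    return o+d*(z-o[2])/d[2]
E
python3 - <<'E'
from h import *
ths=['chamber','chamber_mouth','cap_knob','cap','tray','stand','probe_grip','probe_tip','amber','dropper','tape']
for n in ['top','scene']:
    c,W,o=shot(n,n+'0.png'); print({k:v for k,v in c.items() if k not in('color',)}); pts(n,W,ths)
print(o)
a=cv2.imread('pics/top0.png');b=cv2.imread('pics/scene0.png')
E
```

```text
{'fx': 434.6129479263659, 'fy': 434.6129479263659, 'cx': 257.4740477040824, 'cy': 192.0949047046474, 'world_from_camera': array([[ 8.55651273e-03,  9.82885977e-01, -1.84016148e-01,
         3.80480819e+02],
       [-9.99954913e-01,  7.65247487e-03, -5.62242348e-03,
        -3.96465401e+00],
       [-4.11802225e-03,  1.84055960e-01,  9.82907140e-01,
         1.17385613e+03],
       [ 0.00000000e+00,  0.00000000e+00,  0.00000000e+00,
         1.00000000e+00]])}
top chamber 0.65 [ 5.727e+02 -1.000e-01 -0.000e+00]
top chamber_mouth 0.77 [572.8  -2.6 100.8]
top cap_knob 0.91 [427.4 -52.7  32.2]
top cap_knob 0.81 [456.9 131.8  33.7]
top cap_knob 0.73 [570.4   0.9 125.8]
top cap 0.95 [427.7 -50.8   3.1]
top cap 0.62 [572.1  -2.7 100.6]
top cap 0.39 [570.    1.3 123.1]
top tray 0.75 [ 521.8 -231.4   -0.7]
top stand 0.6 [ 5.656e+02  2.425e+02 -2.000e-01]
top probe_grip 0.75 [562.5 247.3 156.9]
top amber 0.68 [ 746.6 -181.1   -5.2]
top dropper 0.66 [732.5 -10.   -0.8]
top tape 0.6 [761.2 158.6  -3. ]
top tape 0.44 [564.9 247.2   6.3]
{'fx': 358.10148787544983, 'fy': 358.10148787544983, 'cx': 2
[... 1250 characters left out ...]
0e-05,
        1.52299203e+00, -8.53920918e-02]), 'qvel': array([-0.00039481, -0.00063174, -0.00053104, -0.00022624,  0.00017691,
       -0.00117129]), 'joint_efforts': array([-1.81691820e-05, -5.59409773e+01, -4.91797972e+01,  7.66403857e-02,
        2.28098285e-02,  6.99862227e-06]), 'tool_pos': array([ 158.79337802, -578.6166943 ,  218.6448598 ]), 'orientation': array([[ 1.53543663e-05,  2.64600732e-01, -9.64358052e-01],
       [-1.44634999e-05, -9.64358052e-01, -2.64600732e-01],
       [-1.00000000e+00,  1.80107692e-05, -1.09800541e-05]]), 'wrist_force': array([ 0.29582836, -0.14509879,  0.28761872]), 'torque': array([0.02383928, 0.07413275, 0.04509898]), 'finger_gap': 93.13207621928377}
```

```bash
python3 - <<'E'
import cv2,numpy as np
a=cv2.imread('pics/top0.png');b=cv2.imread('pics/scene0.png')
cv2.imwrite('pics/both.png',cv2.resize(np.vstack([a,b]),None,fx=.78,fy=.78))
E
```

```text
(no output)
```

View pics/both.png

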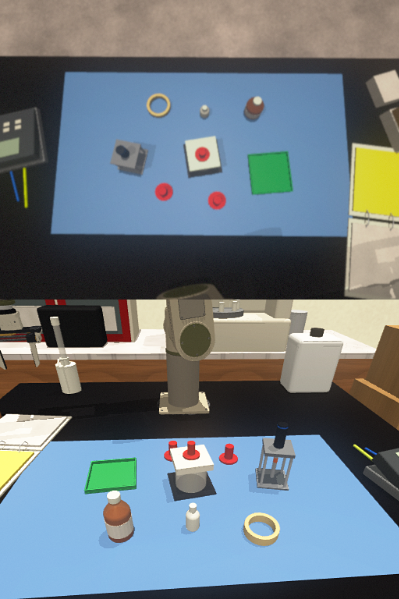

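The top view (scaled) shows the chamber with its red cap at (202,155), two larger-looking decoy caps at (164,191) and (217,200), the tray at (269,172) and the stand at (128,155). The network points agree with this. I'll use the cap on the lid and look again from above it.

Emit:
move_arm(
  motion=[
    [0.07,0.03,0.042,0.0,-0.07],
    [0.07,0.065,0.09,0.0,-0.13],
    [0.07,0.1,0.14,0.0,-0.2],
    [0.07,0.135,0.19,0.0,-0.268],
    [0.07,0.17,0.238,0.0,-0.268],
    [0.07,0.205,0.287,0.0,-0.268],
    [0.07,0.24,0.336,0.0,-0.268],
    [0.07,0.275,0.385,0.0,-0.268],
    [0.07,0.31,0.434,0.0,-0.268],
    [0.07,0.34,0.477,0.0,-0.268],
    [0.07,0.37,0.52,0.0,-0.268],
    [0.07,0.39,0.55,0.0,-0.268],
    [0.07,0.405,0.567,0.0,-0.268],
    [0.07,0.411,0.577,0.0,-0.268],
    [0.07,0.411,0.577,0.0,-0.268],
    [0.07,0.411,0.577,0.0,-0.268],
  ],
  squeeze=15,
)

```text
time_s: 3.2
tool_pos: [569.4, -2.4, 218.7]
orientation: [[-0.0, -0.001, -1.0], [-0.0, -1.0, 0.001], [-1.0, 0.0, 0.0]]
wrist_force: [0.1, -0.2, 0.4]
finger_gap: 69.7
```

```bash
python3 - <<'E'
from h import *
c,W,o=shot('wrist','w1.png'); print({k:v for k,v in c.items() if k!='color'}); print(o['time_s'],o['tool_pos'],o['orientation'].round(3),o['finger_gap'],o['joints'])
pts('wrist',W,['cap_knob','cap','chamber','chamber_mouth'])
for n in ['top','scene']:
    c,W,o=shot(n,n+'1.png'); pts(n,W,['cap_knob','cap','chamber','chamber_mouth'],1)
E
```

```text
{'fx': 299.93683464323055, 'fy': 299.93683464323055, 'cx': 249.63655663130515, 'cy': 189.17047679565934, 'T_tool_cam': array([[ 7.75552904e-04,  2.85207452e-01, -9.58465496e-01,
        -1.66831861e+02],
       [ 9.99999424e-01,  4.89515398e-04,  9.54824039e-04,
         2.76694710e-01],
       [ 7.41506551e-04, -9.58465685e-01, -2.85206908e-01,
        -7.98110184e+01],
       [ 0.00000000e+00,  0.00000000e+00,  0.00000000e+00,
         1.00000000e+00]])}
3.2 [569.40829826  -2.38548417 218.65564132] [[-0.    -0.001 -1.   ]
 [-0.    -1.     0.001]
 [-1.     0.     0.   ]] 69.71081353696118 [-9.40216732e-02  4.82221391e-02  1.57526173e+00 -3.10583673e-04
  1.51827465e+00  1.47769729e+00]
wrist cap_knob 0.85 [570.5   1.2 129.6]
wrist cap_knob 0.79 [455.3 131.5  35.5]
wrist cap 0.86 [426.8 -51.6   0.8]
wrist cap 0.76 [450.6 135.7  -1.4]
wrist cap 0.59 [569.    1.6 103.8]
wrist chamber 0.76 [572.   -3.7   1.3]
top cap_knob 0.61 [427.  -53.6  33.7]
top cap 0.69 [426.3 -50.2   3.8]
top chamber 0.86 [ 5.728e+02 -2.000e-01 -2.300e+00]
top chamber_mouth 0.75 [573.3  -5.2  98.6]
scene cap_knob 0.9 [570.7   0.9 128. ]
scene cap 0.81 [ 4.491e+02  1.299e+02 -4.000e-01]
scene chamber 0.69 [ 5.687e+02 -5.000e-01 -2.300e+00]
scene chamber_mouth 0.85 [572.7  -2.1  99.1]
```

View pics/w1.png

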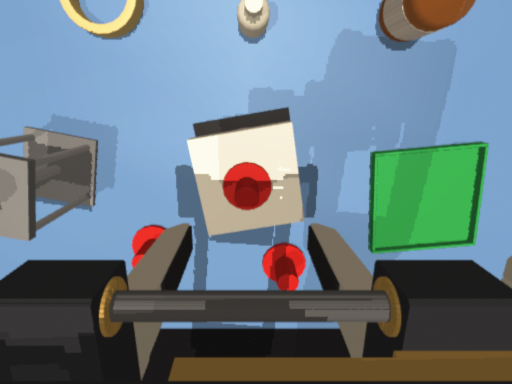

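Cap on the lid is at (247,186) with its shadow on the lid. The lid corners show clearly, and the tray is at (427,197). I'll refine the cap and lid positions.

```bash
cat >> h.py <<'E'
def lid(c,W,box,guess=None):
    im=c['color'].astype(int); m=((im.min(2)>95)&(im[...,0]>=im[...,2]+3)&(im.max(2)-im.min(2)<70)).astype(np.uint8)
    k=np.zeros_like(m);k[box[1]:box[3],box[0]:box[2]]=1;m*=k
    n,l,s,_=cv2.connectedComponentsWithStats(m);i=1+s[1:,4].argmax();
    h=cv2.convexHull(np.argwhere(l==i)[:,::-1].astype(np.int32))
    w=np.array([ray(c,W,u,v,100.)[:2] for u,v in h[:,0]],np.float32)
    return cv2.minAreaRect(w),h
E
python3 - <<'E'
from h import *
c,W,o=shot('wrist'); im=c['color'].astype(int)
print(im[160,215],im[215,270],im[115,270])
r,h=lid(c,W,(170,90,320,250)); print(r)
m=((im[...,0]>120)&(im[...,1]<70)).astype(np.uint8); m[:,:200]=0;m[:,290:]=0;m[:150]=0;m[225:]=0
p=np.argwhere(m)[:,::-1].astype(np.int32);w=np.array([ray(c,W,u,v,106.)[:2] for u,v in cv2.convexHull(p)[:,0]],np.float32);print('disc',cv2.minEnclosingCircle(w),cv2.fitEllipse(w),len(p))
E
```

```text
[252 251 237] [189 175 150] [56 52 50]
((572.6861572265625, -0.3447113037109375), (102.12864685058594, 100.63353729248047), 9.591421127319336)
disc ((569.072021484375, 0.6106835603713989), 23.435007095336914) ((569.0488891601562, 0.4070829153060913), (46.030494689941406, 46.466617584228516), 76.71781921386719) 1500
```

Emit:
move_arm(
  motion=[
    [0.06,0.0,0.003,-0.03,0],
    [0.05,0.0,0.003,-0.06,0],
    [0.045,0.0,0.003,-0.085,0],
    [0.045,0.0,0.003,-0.1,0],
    [0.045,0.0,0.003,-0.107,0],
    [0.045,0.0,0.003,-0.107,0],
    [0.03,0.0,0.003,-0.107,0],
    [0.024,0.0,0.003,-0.107,0],
    [0.018,0.0,0.003,-0.107,0],
    [0.01,0.0,0.003,-0.107,0],
    [0.01,0.0,0.003,-0.107,0],
    [0.01,0.0,0.003,-0.107,0],
  ],
  squeeze=15,
)

```text
time_s: 5.5
tool_pos: [570.2, 1.4, 112.2]
orientation: [[0.001, -0.0, -1.0], [-0.0, -1.0, 0.0], [-1.0, 0.0, -0.001]]
wrist_force: [-1.3, 0.4, 6.6]
finger_gap: 21.5
```

Emit:
move_arm(
  motion=[
    [0.01,0,0,0.01,0],
    [0.01,0,0,0.03,0],
    [0.01,0,0,0.055,0],
    [0.01,0,0,0.07,0],
    [0.01,0,0,0.07,0],
  ],
)

```text
time_s: 6.12
tool_pos: [571.4, 1.3, 184.4]
orientation: [[0.004, -0.0, -1.0], [-0.0, -1.0, 0.0], [-1.0, 0.0, -0.004]]
wrist_force: [-0.1, 0.2, -1.0]
finger_gap: 21.6
```

```bash
python3 - <<'E'
from h import *
c,W,o=shot('wrist','w2.png'); print(o['time_s'],o['tool_pos'],o['wrist_force'],o['finger_gap'])
pts('wrist',W,['cap','tray','chamber_mouth','probe_grip','stand'],2)
E
```

```text
6.125 [571.39281868   1.27655367 184.42734433] [-0.08148884  0.17251708 -1.03351494] 21.58202316539333
wrist cap 0.91 [452.1 131.8  -0.8]
wrist cap 0.88 [570.1   2.4 174.2]
wrist tray 0.78 [ 523.2 -234.4    0.8]
wrist chamber_mouth 0.91 [566.3  -1.1 104. ]
wrist stand 0.63 [568.1 245.1   1.7]
```

View pics/w2.png

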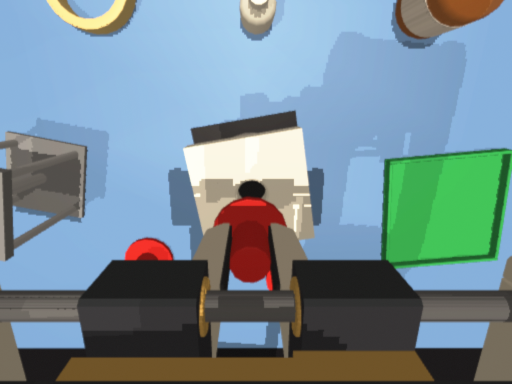

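The cap is held at about (250,240), and the dark hole is visible at (252,190). On to the tray.

Emit:
move_arm(
  motion=[
    [0.01,-0.006,-0.03,0,0],
    [0.01,-0.016,-0.075,0,0],
    [0.01,-0.026,-0.125,0,0],
    [0.01,-0.036,-0.175,0,0],
    [0.01,-0.043,-0.21,-0.01,0],
    [0.01,-0.048,-0.23,-0.03,0],
    [0.01,-0.05,-0.234,-0.06,0],
    [0.01,-0.05,-0.234,-0.09,0],
    [0.01,-0.05,-0.234,-0.12,0],
    [0.01,-0.05,-0.234,-0.14,0],
    [0.01,-0.05,-0.234,-0.15,0],
    [0.01,-0.05,-0.234,-0.155,0],
    [0.01,-0.05,-0.234,-0.158,0],
    [0.01,-0.05,-0.234,-0.16,0],
    [0.01,-0.05,-0.234,-0.16,0],
  ],
)

```text
time_s: 8.3
tool_pos: [519.8, -232.8, 21.5]
orientation: [[-0.0, -0.0, -1.0], [-0.0, -1.0, 0.0], [-1.0, 0.0, 0.0]]
wrist_force: [-0.1, 0.6, -0.7]
finger_gap: 21.7
```

Emit:
move_arm(
  motion=[
    [0.01,0,0,-0.001,0],
    [0.01,0,0,-0.002,0],
    [0.01,0,0,-0.003,0],
    [0.01,0,0,-0.004,0],
    [0.01,0,0,-0.004,0],
  ],
)

```text
time_s: 8.93
tool_pos: [519.8, -232.7, 17.4]
orientation: [[-0.0, -0.0, -1.0], [-0.0, -1.0, 0.0], [-1.0, 0.0, 0.0]]
wrist_force: [-0.3, 0.2, -1.1]
finger_gap: 21.5
```

Emit:
move_arm(
  motion=[
    [0.01,0,0,-0.0005,0],
    [0.01,0,0,-0.001,0],
    [0.01,0,0,-0.0015,0],
    [0.01,0,0,-0.002,0],
  ],
)

```text
time_s: 9.43
tool_pos: [519.8, -232.7, 16.2]
orientation: [[-0.001, -0.0, -1.0], [-0.0, -1.0, 0.0], [-1.0, 0.0, 0.001]]
wrist_force: [-6.0, 2.5, 11.4]
finger_gap: 21.7
```

Contact at the expected height. I'll release, wait and rise.

Emit:
move_arm(
  motion=[
    [0.024,0,0,0,0],
    [0.03,0,0,0,0],
    [0.045,0,0,0,0],
    [0.05,0,0,0,0],
    [0.05,0,0,0,0],
    [0.05,0,0,0.02,0],
    [0.05,0,0,0.05,0],
    [0.05,0,0,0.1,0],
    [0.05,0,0,0.15,0],
    [0.05,0,0,0.2,0],
    [0.05,0,0,0.24,0],
    [0.05,0,0,0.24,0],
    [0.05,0,0,0.24,0],
  ],
)

```text
time_s: 11.05
tool_pos: [519.7, -232.7, 256.8]
orientation: [[-0.0, -0.0, -1.0], [-0.0, -1.0, 0.0], [-1.0, 0.0, 0.0]]
wrist_force: [0.1, -0.5, -0.4]
finger_gap: 49.9
```

```bash
python3 - <<'E'
from h import *
c,W,o=shot('wrist','w3.png'); print(o['time_s'],o['tool_pos'],o['wrist_force'],o['finger_gap'])
pts('wrist',W,['cap_knob','tray','cap'],2)
c,W,o=shot('top'); pts('top',W,['stand','probe_grip','tray','cap_knob'])
c,W,o=shot('scene'); pts('scene',W,['stand','probe_grip'])
E
```

```text
11.05 [ 519.66137899 -232.67158883  256.76136262] [ 0.10724947 -0.46862213 -0.36819724] 49.88552256567154
wrist cap_knob 0.98 [426.5 -47.8  36.7]
wrist cap_knob 0.86 [ 515.7 -230.8   31.8]
wrist tray 0.73 [ 521.5 -231.7    3.2]
wrist cap 0.9 [ 518.7 -232.3    4.5]
wrist cap 0.73 [451.2 134.6   3.1]
top probe_grip 0.47 [566.8 244.  156.8]
top tray 0.57 [ 5.228e+02 -2.349e+02  4.000e-01]
top cap_knob 0.96 [454.1 133.1  36.9]
top cap_knob 0.79 [426.4 -53.3  32.9]
top cap_knob 0.54 [ 520.3 -232.4   28.4]
scene stand 0.7 [563.9 245.3   1.3]
scene probe_grip 0.85 [565.9 242.  152.7]
```

View pics/w3.png

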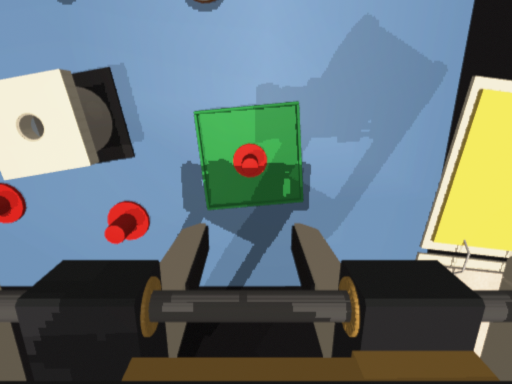

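The cap stands upright near the middle of the tray at (250,160), and the open lid hole shows at (31,126). On the way to the probe I'll stop over the chamber to measure the hole.

Emit:
move_arm(
  motion=[
    [0.06,0.006,0.03,0,0],
    [0.06,0.016,0.075,0,0],
    [0.06,0.026,0.125,0,0],
    [0.06,0.036,0.175,0,0],
    [0.06,0.045,0.21,0,0],
    [0.06,0.05,0.228,0,0],
    [0.06,0.053,0.232,0,0],
    [0.06,0.053,0.232,0,0],
    [0.06,0.053,0.232,0,0],
  ],
)

```text
time_s: 12.78
tool_pos: [572.6, -2.0, 256.1]
orientation: [[-0.001, -0.002, -1.0], [-0.0, -1.0, 0.002], [-1.0, 0.0, 0.001]]
wrist_force: [-0.2, 0.7, 0.7]
finger_gap: 60.1
```

```bash
python3 - <<'E'
from h import *
c,W,o=shot('wrist','w4.png'); print(o['time_s'],o['tool_pos'])
pts('wrist',W,['chamber_mouth','chamber','probe_grip','stand'],1)
r,h=lid(c,W,(150,60,340,270)); print(r, h[:,0].min(0),h[:,0].max(0))
# hole: non-lid blob inside the hull
u,v=pix(c,W,[572.7,-0.5,100.]); print(u,v)
im=c['color'].astype(int); g=im.max(2)
hm=np.zeros(g.shape,np.uint8);cv2.fillConvexPoly(hm,h,1); hm=cv2.erode(hm,np.ones((9,9)))
print(im[int(v)-20:int(v)+22:4,int(u)].tolist()); print(im[int(v),int(u)-24:int(u)+25:4].tolist())
cv2.imwrite('pics/c4.png',cv2.resize(cv2.cvtColor(c['color'],cv2.COLOR_RGB2BGR)[90:270,150:350],None,fx=3,fy=3,interpolation=0))
for n in ['top','scene']:
    c,W,o=shot(n); pts(n,W,['chamber_mouth','stand','probe_grip'],1)
E
```

```text
12.775 [572.63915343  -1.95976188 256.06020069]
wrist chamber_mouth 0.83 [571.9  -2.7 102.1]
wrist chamber 0.62 [572.4   2.4   2. ]
wrist stand 0.66 [ 5.678e+02  2.479e+02 -5.000e-01]
((572.8126220703125, -0.3089714050292969), (102.28850555419922, 100.78764343261719), 9.579012870788574) [195 122] [298 223]
248.29690532489911 174.88871182012812
[[248, 241, 220], [248, 241, 220], [241, 232, 207], [21, 20, 20], [21, 19, 20], [20, 20, 20], [20, 19, 18], [82, 77, 66], [143, 132, 114], [193, 179, 153], [194, 180, 154]]
[[206, 194, 166], [206, 193, 166], [205, 193, 166], [158, 147, 126], [20, 19, 20], [21, 20, 20], [20, 20, 20], [21, 19, 20], [20, 19, 20], [170, 158, 136], [205, 192, 165], [204, 192, 166], [204, 192, 165]]
top chamber_mouth 0.97 [573.   -2.1  99.2]
top stand 0.83 [566.8 242.4   2.5]
top probe_grip 0.55 [564.8 243.8 156.9]
scene chamber_mouth 0.61 [571.7  -1.2  98.5]
scene stand 0.57 [565.8 240.5   7. ]
scene probe_grip 0.95 [565.8 245.6 151.4]
```

View pics/c4.png

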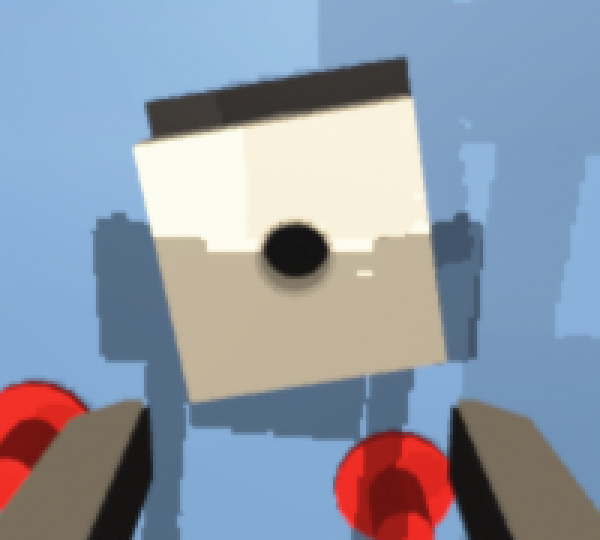

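Dark hole centred in the lid, at about crop (296,253). Combined mouth estimate is (572.6, −1). Next, above the probe.

Emit:
move_arm(
  motion=[
    [0.06,-0.001,0.03,0,0],
    [0.06,-0.002,0.075,0,0],
    [0.06,-0.004,0.125,0,0],
    [0.06,-0.005,0.175,0,0],
    [0.06,-0.006,0.22,0,0],
    [0.06,-0.007,0.24,0,0],
    [0.06,-0.007,0.245,0,0],
    [0.06,-0.007,0.245,0,0],
    [0.06,-0.007,0.245,0,0],
  ],
)

```text
time_s: 14.55
tool_pos: [566.1, 242.9, 256.2]
orientation: [[-0.001, -0.002, -1.0], [-0.0, -1.0, 0.002], [-1.0, 0.0, 0.001]]
wrist_force: [0.7, -0.5, 0.6]
finger_gap: 59.7
```

```bash
python3 - <<'E'
from h import *
c,W,o=shot('wrist','w5.png'); print(o['time_s'],o['tool_pos'])
pts('wrist',W,['probe_grip','stand','probe'],1)
s=optics.silhouettes('wrist','probe'); im=c['color'].astype(int)
for p in ([565.5,243.5,190.],[565.5,243.5,120.]): print(pix(c,W,p))
cv2.imwrite('pics/c5.png',cv2.resize(cv2.cvtColor(c['color'],cv2.COLOR_RGB2BGR)[90:290,130:370],None,fx=2.5,fy=2.5,interpolation=0))
E
```

```text
14.55 [566.0822131  242.93306342 256.20481648]
wrist probe_grip 0.86 [563.6 246.  152.8]
wrist stand 0.7 [567.6 248.2   1.2]
wrist probe 0.92 [563.6 241.1  12.8]
(np.float64(248.86900743194255), np.float64(202.01004635310852))
(np.float64(249.05697166316332), np.float64(180.10218151444775))
```

View pics/c5.png

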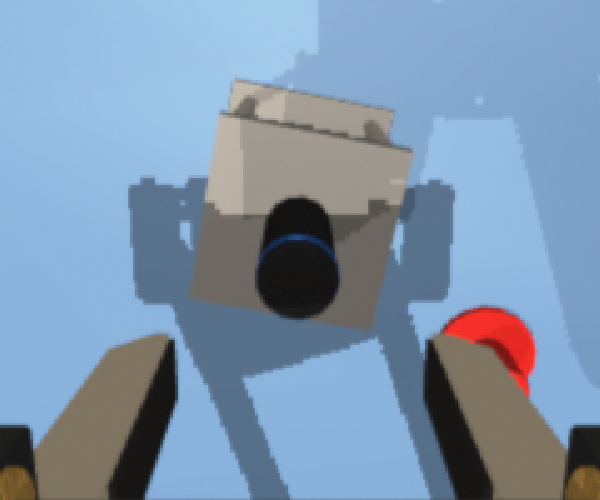

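The grip's top circle is centred at crop (297,278), i.e. pixel (249,201), within 1 px of the predicted position. I'll descend straight and grip.

Emit:
move_arm(
  motion=[
    [0.055,0,0.001,-0.03,0],
    [0.05,0,0.001,-0.07,0],
    [0.05,0,0.001,-0.1,0],
    [0.05,0,0.001,-0.115,0],
    [0.05,0,0.001,-0.118,0],
    [0.05,0,0.001,-0.118,0],
    [0.04,0,0.001,-0.118,0],
    [0.032,0,0.001,-0.118,0],
    [0.025,0,0.001,-0.118,0],
    [0.018,0,0.001,-0.118,0],
    [0.018,0,0.001,-0.118,0],
    [0.018,0,0.001,-0.118,0],
  ],
  squeeze=25,
)

```text
time_s: 16.3
tool_pos: [566.2, 244.8, 138.8]
orientation: [[0.0, -0.001, -1.0], [0.0, -1.0, 0.001], [-1.0, -0.0, -0.0]]
wrist_force: [-1.0, -0.4, 6.0]
finger_gap: 27.4
```

Emit:
move_arm(
  motion=[
    [0.018,0,0,0.008,0],
    [0.018,0,0,0.02,0],
    [0.018,0,0,0.04,0],
    [0.018,0,0,0.06,0],
    [0.018,0,0,0.08,0],
    [0.018,0,0,0.1,0],
    [0.018,0,0,0.12,0],
    [0.018,0,0,0.135,0],
    [0.018,0,0,0.14,0],
    [0.018,0,0,0.14,0],
    [0.018,0,0,0.14,0],
  ],
)

```text
time_s: 17.68
tool_pos: [565.8, 244.6, 277.6]
orientation: [[-0.002, -0.001, -1.0], [-0.0, -1.0, 0.001], [-1.0, 0.0, 0.002]]
wrist_force: [-0.5, 0.1, -1.8]
finger_gap: 27.5
```

```bash
python3 - <<'E'
from h import *
c,W,o=shot('wrist','w6.png'); print(o['time_s'],o['tool_pos'],o['wrist_force'],o['torque'],o['finger_gap'])
pts('wrist',W,['probe_grip','probe_tip','probe_band','stand'],1)
c,W,o=shot('scene','s6.png');pts('scene',W,['probe_grip','probe_tip','probe_band'],1)
c,W,o=shot('top','t6.png');pts('top',W,['probe_grip','probe_tip','probe_band'],1)
E
```

```text
17.675 [565.80304754 244.60759102 277.62685922] [-0.50389195  0.09785631 -1.78048224] [-0.01315436  0.05176367  0.02458359] 27.533843518078072
wrist probe_grip 0.76 [563.2 244.8 295.1]
wrist probe_tip 0.85 [560.6 241.2 150.5]
wrist probe_band 0.57 [561.6 243.8 215.9]
wrist stand 0.69 [567.3 245.7  -0.9]
scene probe_grip 0.63 [565.5 245.6 292.2]
scene probe_tip 0.58 [563.8 243.1 149.1]
scene probe_band 0.61 [566.4 245.  216.4]
top probe_grip 0.56 [563.4 244.3 295.5]
top probe_tip 0.49 [565.5 246.1 147.8]
top probe_band 0.56 [562.  237.7 221.2]
```

Emit:
move_arm(
  motion=[
    [0.018,0.001,-0.015,0,0],
    [0.018,0.002,-0.045,0,0],
    [0.018,0.003,-0.085,0,0],
    [0.018,0.004,-0.125,0,0],
    [0.018,0.005,-0.165,0,0],
    [0.018,0.006,-0.2,0,0],
    [0.018,0.007,-0.225,0,0],
    [0.018,0.008,-0.24,0,0],
    [0.018,0.008,-0.245,0,0],
    [0.018,0.008,-0.245,0,0],
    [0.018,0.008,-0.245,0,0],
    [0.018,0.008,-0.245,0,0],
  ],
)

```text
time_s: 19.82
tool_pos: [574.3, 0.5, 278.9]
orientation: [[0.0, 0.0, -1.0], [0.0, -1.0, -0.0], [-1.0, -0.0, -0.0]]
wrist_force: [-0.7, 0.2, -0.6]
finger_gap: 27.5
```

```bash
python3 - <<'E'
from h import *
c,W,o=shot('wrist','w7.png'); print(o['time_s'],o['tool_pos'],o['finger_gap'])
pts('wrist',W,['probe_tip','probe_band','chamber_mouth'],1)
r,h=lid(c,W,(150,40,340,270)); print(r, h[:,0].min(0),h[:,0].max(0))
for p in ([572.6,-1,100.],[572.6,-1,149.],[572.6,-1,259.]): print('w',pix(c,W,p))
A=cv2.cvtColor(c['color'],cv2.COLOR_RGB2BGR)[80:280,150:350]
c,W,o=shot('scene','s7.png');pts('scene',W,['probe_tip','probe_band','chamber_mouth'],1)
for p in ([572.6,-1,100.],[572.6,-1,149.],[572.6,-1,259.]): print('s',pix(c,W,p))
u,v=map(int,pix(c,W,[572.6,-1,149.]));print(u,v)
B=cv2.cvtColor(c['color'],cv2.COLOR_RGB2BGR)[v-70:v+50,u-45:u+45]
c,W,o=shot('top','t7.png');pts('top',W,['probe_tip','probe_band','chamber_mouth'],1)
cv2.imwrite('pics/c7.png',np.hstack([cv2.resize(A,(480,480),interpolation=0),cv2.resize(B,(320,480)[::1] if 0 else (315,480),interpolation=2)]))
E
```

```text
19.825 [5.74266896e+02 4.96909503e-01 2.78852400e+02] 27.504682781870535
wrist probe_tip 0.73 [568.5   0.7 151.9]
wrist probe_band 0.75 [5.734e+02 1.000e-01 2.169e+02]
wrist chamber_mouth 0.72 [ 5.719e+02 -1.500e+00 -2.000e-01]
((572.8336181640625, -0.2692108154296875), (102.52632904052734, 100.7774429321289), 9.531403541564941) [201 122] [297 217]
w (np.float64(250.98606197992115), np.float64(171.85743928890219))
w (np.float64(251.14260915449967), np.float64(182.8323899736135))
w (np.float64(251.75896902646818), np.float64(226.0431295931746))
scene probe_tip 0.79 [572.7  -3.2 151. ]
scene probe_band 0.68 [572.8   2.4 219.1]
scene chamber_mouth 0.57 [573.3  -3.1  96.5]
s (np.float64(244.36750083362247), np.float64(200.56095988234478))
s (np.float64(244.47452376617812), np.float64(181.01475651516245))
s (np.float64(244.74703049624728), np.float64(131.24531142834934))
244 181
top probe_tip 0.58 [577.5   1.5 150.1]
top probe_band 0.48 [569.4  -4.6 218.7]
top chamber_mouth 0.77 [572.1  -6.2  99.4]
```

View pics/c7.png

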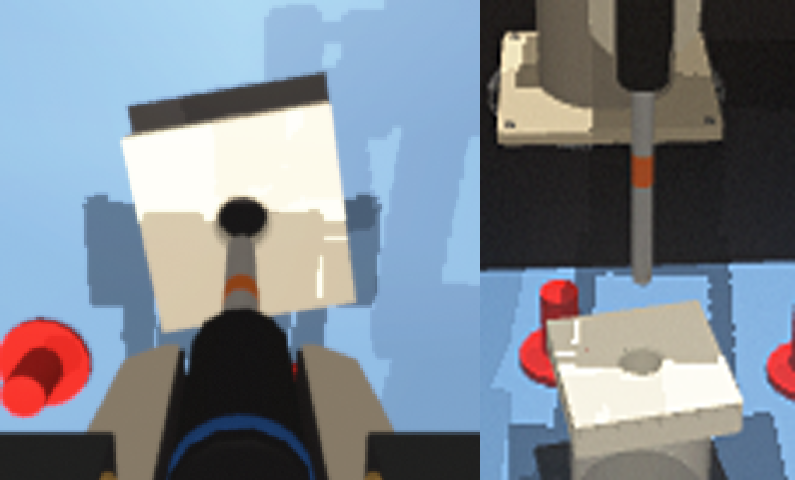

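The wrist crop (left) shows the rod coming down to the dark hole at (242,217), with the band at (240,287). The scene crop (right) shows the rod and hole in the same column (641). Next I'll measure the rod against the hole numerically in the wrist picture, since that cancels calibration errors.

```bash
python3 - <<'E'
from h import *
c,W,o=shot('wrist'); im=c['color'].astype(int)
print('col250 rows160-196',[im[r,250].tolist() for r in range(160,194,1)])
for r in (166,170,176,184,190,196,199): print(r,im[r,236:266].sum(1).tolist())
for x in (570,572,574): print(x,[np.round(pix(c,W,[x+6,0,z]),1) for z in (150.,149.)],'axis',[np.round(pix(c,W,[x+6,0,z]),1) for z in (160.,180.,200.)])
print('rim',[np.round(pix(c,W,[572+a,-.7+b,100.]),1) for a,b in((13,0),(-13,0),(0,13),(0,-13))])
E
```

```text
col250 rows160-196 [[251, 248, 231], [222, 210, 181], [100, 93, 82], [55, 49, 48], [44, 40, 40], [27, 25, 25], [24, 22, 23], [25, 24, 25], [24, 23, 24], [23, 22, 22], [23, 23, 23], [24, 23, 24], [23, 22, 23], [23, 23, 23], [23, 22, 23], [24, 23, 23], [29, 27, 27], [60, 57, 54], [93, 89, 83], [105, 100, 94], [107, 101, 94], [107, 101, 95], [107, 101, 95], [107, 101, 95], [107, 101, 95], [107, 101, 94], [107, 102, 95], [107, 102, 96], [107, 103, 96], [107, 102, 95], [107, 103, 96], [107, 102, 95], [107, 102, 95], [115, 96, 85]]
166 [758, 758, 754, 727, 652, 396, 175, 83, 72, 70, 74, 69, 73, 74, 69, 70, 74, 69, 72, 71, 68, 80, 221, 494, 639, 715, 733, 735, 735, 734]
170 [756, 750, 697, 493, 229, 89, 71, 67, 70, 70, 68, 67, 73, 71, 69, 68, 70, 71, 69, 70, 70, 66, 70, 112, 294, 495, 556, 581, 587, 587]
176 [593, 584, 528, 489, 421, 375, 306, 221, 133, 87, 72, 69, 76, 78, 83, 84, 76, 70, 82, 104, 170, 282, 370, 417, 492, 533, 571, 584, 589, 590]
184 [590, 589, 589, 588, 587, 589, 587, 568, 422, 325, 302, 301, 302, 302, 303, 302, 300, 297, 296, 338, 539, 583, 586, 587, 586, 585, 587, 584, 5
[... 248 characters left out ...]
 229, 228, 234, 265, 370, 545, 582, 584, 584, 585, 584, 584, 584, 584]
199 [585, 585, 585, 585, 585, 585, 563, 359, 241, 224, 230, 235, 236, 241, 241, 239, 233, 229, 226, 224, 286, 509, 576, 584, 584, 584, 583, 584, 584, 584]
570 [array([249.4, 179.9]), array([249.4, 179.6])] axis [array([249.4, 182.4]), array([249.3, 188.2]), array([249.3, 194.7])]
572 [array([249.4, 178. ]), array([249.4, 177.7])] axis [array([249.4, 180.5]), array([249.3, 186.1]), array([249.3, 192.5])]
574 [array([249.4, 176. ]), array([249.4, 175.8])] axis [array([249.4, 178.5]), array([249.3, 184. ]), array([249.3, 190.3])]
rim [array([250.1, 161.5]), array([250.1, 182.9]), array([239.1, 172.3]), array([261.1, 172.3])]
```

In the wrist picture the tip is about 1.0 mm in +x of the hole centre, with y aligned within 0.1 mm and tilt near zero. I'll correct x and lower to just above the lid.

Emit:
move_arm(
  motion=[
    [0.018,-0.0012,0,-0.004,0],
    [0.018,-0.0012,0,-0.012,0],
    [0.018,-0.0012,0,-0.022,0],
    [0.018,-0.0012,0,-0.032,0],
    [0.018,-0.0012,0,-0.038,0],
    [0.018,-0.0012,0,-0.04,0],
    [0.018,-0.0012,0,-0.04,0],
    [0.018,-0.0012,0,-0.04,0],
  ],
)

```text
time_s: 21.48
tool_pos: [573.3, -0.3, 239.4]
orientation: [[0.001, -0.001, -1.0], [0.0, -1.0, 0.001], [-1.0, -0.0, -0.001]]
wrist_force: [0.8, -0.4, -1.5]
finger_gap: 27.5
```

```bash
python3 - <<'E'
from h import *
c,W,o=shot('wrist'); im=c['color'].astype(int).sum(2); t=o['tool_pos'];print(o['time_s'],t,o['orientation'].round(4).tolist(),o['finger_gap'])
zt=t[2]-128.8
print('tip edge/rim pred',np.round([pix(c,W,[578,-.35,zt]),pix(c,W,[585,-.35,100.]),pix(c,W,[572,12.65,100.]),pix(c,W,[572,-13.35,100.]),pix(c,W,[578,-.35,zt+57])],1))
print(im[140:200,249].tolist())
for r in (166,170,174,180,186,192): print(r,im[r,234:268].tolist())
A=cv2.cvtColor(c['color'],cv2.COLOR_RGB2BGR)[80:280,150:350]
c,W,o=shot('scene')
B=cv2.cvtColor(c['color'],cv2.COLOR_RGB2BGR)[120:250,195:295]
cv2.imwrite('pics/c8.png',np.hstack([cv2.resize(A,(450,450),interpolation=0),cv2.resize(B,(346,450),interpolation=2)]))
E
```

```text
21.475 [ 5.73319612e+02 -2.72928893e-01  2.39353520e+02] [[0.001, -0.001, -1.0], [0.0001, -1.0, 0.001], [-1.0, -0.0001, -0.001]] 27.527468590306373
tip edge/rim pred [[249.7 177.2]
 [249.7 168.2]
 [237.4 180.3]
 [262.1 180.2]
 [249.7 194. ]]
[739, 738, 739, 739, 738, 738, 738, 738, 739, 738, 738, 738, 738, 738, 738, 738, 738, 737, 738, 738, 738, 738, 738, 738, 738, 736, 721, 633, 426, 158, 68, 72, 67, 69, 70, 72, 75, 135, 233, 295, 302, 301, 302, 303, 303, 303, 302, 303, 302, 303, 303, 308, 304, 297, 260, 232, 227, 224, 227, 238]
166 [738, 738, 738, 738, 738, 737, 738, 738, 737, 738, 737, 736, 731, 727, 724, 721, 717, 680, 683, 725, 735, 737, 737, 737, 738, 738, 738, 737, 738, 738, 738, 738, 738, 738]
170 [738, 738, 738, 738, 737, 730, 705, 613, 560, 390, 237, 144, 117, 83, 73, 68, 69, 73, 73, 88, 122, 201, 333, 514, 625, 692, 725, 733, 709, 697, 696, 696, 696, 696]
174 [739, 738, 737, 718, 665, 511, 253, 93, 66, 70, 70, 70, 70, 71, 70, 70, 69, 69, 71, 70, 68, 71, 71, 70, 68, 93, 229, 387, 434, 457, 463, 463, 465, 466]
180 [591, 583, 510, 465, 382, 238, 117, 78, 67, 67, 102, 219, 284, 301, 300, 302, 301, 304, 302, 290, 237, 153, 86, 65, 64, 94, 216, 372, 472, 522, 564, 582, 585, 586]
186 [590, 590, 581, 529, 498, 461, 409, 389, 385, 372, 317, 298, 299, 299, 302, 302, 304, 305, 302, 299, 296, 299, 350, 380, 391, 404, 461, 521, 544, 576, 585, 585, 585, 586]
192 [586, 586, 586, 588, 586, 585, 585, 579, 548, 463, 338, 299, 301, 304, 306, 304, 305, 304, 303, 296, 298, 309, 411, 539, 578, 585, 585, 584, 584, 584, 584, 584, 584, 584]
```

View pics/c8.png

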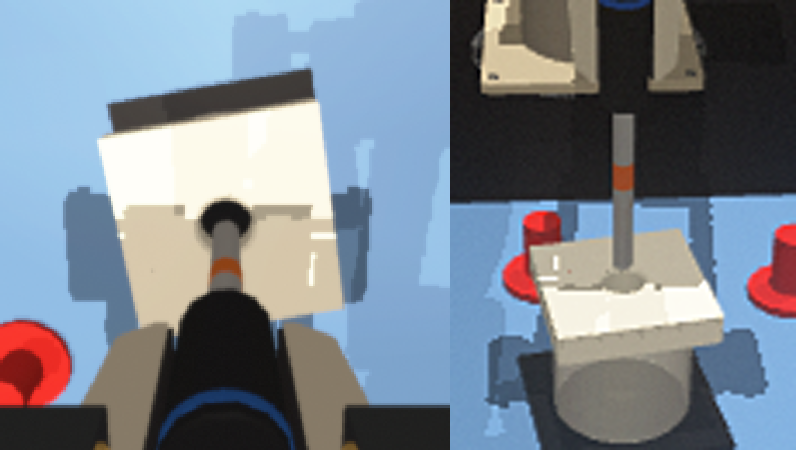

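The tip is centred over the hole within about 0.4 mm in both views: wrist hole at (225,222), scene rod and hole at column 623. Lowering straight down.

Emit:
move_arm(
  motion=[
    [0.018,0,0,-0.003,0],
    [0.018,0,0,-0.008,0],
    [0.018,0,0,-0.014,0],
    [0.018,0,0,-0.02,0],
    [0.018,0,0,-0.026,0],
    [0.018,0,0,-0.032,0],
    [0.018,0,0,-0.038,0],
    [0.018,0,0,-0.044,0],
    [0.018,0,0,-0.05,0],
    [0.018,0,0,-0.056,0],
    [0.018,0,0,-0.062,0],
    [0.018,0,0,-0.067,0],
    [0.018,0,0,-0.071,0],
    [0.018,0,0,-0.074,0],
    [0.018,0,0,-0.0755,0],
    [0.018,0,0,-0.0755,0],
    [0.018,0,0,-0.0755,0],
    [0.018,0,0,-0.0755,0],
  ],
)

```text
time_s: 23.82
tool_pos: [573.4, -0.3, 164.0]
orientation: [[0.001, -0.001, -1.0], [0.0, -1.0, 0.001], [-1.0, -0.0, -0.001]]
wrist_force: [-0.4, -0.0, -1.4]
finger_gap: 27.5
```

```bash
python3 - <<'E'
from h import *
c,W,o=shot('wrist'); im=c['color'].astype(int).sum(2); t=o['tool_pos'];print(o['time_s'],t,o['orientation'].round(4).tolist(),o['finger_gap'],o['wrist_force'])
print('rod +x edge, rim pred',np.round([pix(c,W,[578,-.35,100.]),pix(c,W,[585,-.35,100.]),pix(c,W,[572,12.65,100.]),pix(c,W,[572,-13.35,100.])],1))
for r in range(180,222,4): print(r,im[r,228:274].tolist())
A=cv2.cvtColor(c['color'],cv2.COLOR_RGB2BGR)[120:280,170:330]
c,W,o=shot('scene'); pts('scene',W,['probe_band','probe_grip','cap_knob','chamber_mouth'],2)
B=cv2.cvtColor(c['color'],cv2.COLOR_RGB2BGR)[130:250,200:290]
cv2.imwrite('pics/c9.png',np.hstack([cv2.resize(A,(450,450),interpolation=0),cv2.resize(B,(338,450),interpolation=2)]))
E
```

```text
23.825 [ 5.73401715e+02 -3.12762436e-01  1.64016965e+02] [[0.0012, -0.001, -1.0], [0.0001, -1.0, 0.001], [-1.0, -0.0001, -0.0012]] 27.513111189407653 [-0.39941589 -0.02835462 -1.3804703 ]
rod +x edge, rim pred [[249.6 197. ]
 [249.6 188.7]
 [233.7 204. ]
 [265.6 204. ]]
180 [730, 731, 731, 731, 731, 730, 731, 730, 735, 751, 755, 754, 739, 731, 731, 731, 731, 731, 731, 731, 731, 731, 731, 731, 731, 731, 731, 731, 731, 731, 731, 731, 731, 731, 731, 731, 731, 731, 731, 731, 731, 732, 731, 731, 731, 731]
184 [689, 724, 730, 730, 730, 731, 730, 730, 731, 731, 733, 733, 731, 730, 730, 731, 730, 730, 730, 731, 731, 731, 731, 731, 730, 731, 731, 731, 731, 731, 731, 731, 731, 731, 732, 732, 733, 725, 562, 464, 459, 456, 456, 457, 456, 456]
188 [502, 706, 726, 728, 728, 728, 728, 728, 728, 728, 728, 729, 728, 718, 686, 648, 657, 621, 586, 564, 558, 555, 556, 548, 559, 579, 605, 641, 655, 678, 713, 725, 728, 728, 729, 729, 729, 720, 558, 463, 455, 455, 455, 455, 455, 455]
192 [455, 455, 455, 457, 454, 455, 456, 456, 459, 443, 401, 323, 188, 106, 87, 154, 266, 290, 294, 299, 299, 300, 301, 301, 
[... 1211 characters left out ...]
455, 455, 455, 455, 457]
216 [576, 576, 578, 572, 522, 315, 129, 64, 58, 59, 51, 56, 53, 58, 56, 56, 58, 58, 58, 60, 54, 57, 55, 56, 59, 58, 53, 55, 60, 61, 61, 57, 54, 53, 57, 56, 61, 127, 291, 469, 552, 570, 573, 572, 572, 573]
220 [576, 561, 423, 212, 81, 51, 56, 57, 58, 56, 53, 57, 56, 59, 57, 58, 56, 55, 58, 53, 59, 60, 56, 54, 56, 53, 59, 58, 56, 57, 56, 58, 55, 56, 57, 56, 57, 55, 53, 59, 101, 300, 528, 571, 573, 573]
scene probe_band 0.97 [571.   -2.7 102.3]
scene probe_grip 0.97 [ 5.715e+02 -2.000e-01  1.782e+02]
scene probe_grip 0.31 [ 519.  -233.5   31.7]
scene cap_knob 0.85 [455.  128.6  37.4]
scene cap_knob 0.78 [ 521.9 -234.6   31.3]
scene chamber_mouth 0.73 [571.4  -3.5 101.4]
```

View pics/c9.png

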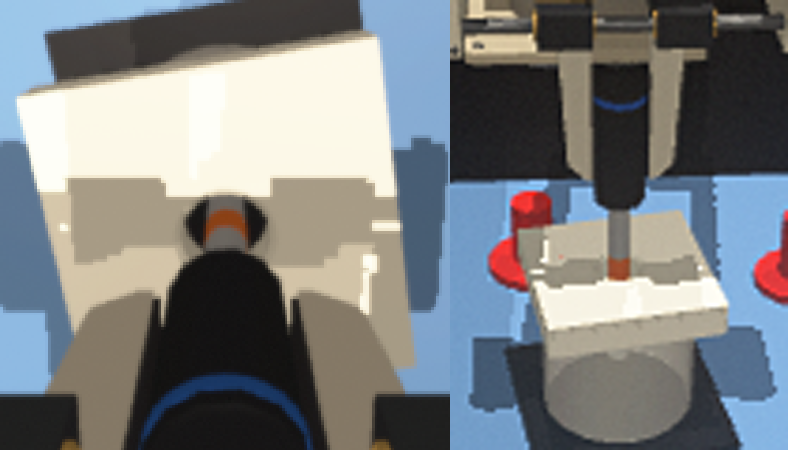

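The rod is centred in the hole, with side gaps of 6.4 px and 6.7 px, and half of the band shows above the lid. The networks put the band at z ≈ 102 and the cap upright in the tray. I'll hold briefly, then hand in.

Emit:
move_arm(
  motion=[
    [0.018,0,0,0,0],
    [0.018,0,0,0,0],
    [0.018,0,0,0,0],
  ],
)

```text
time_s: 24.5
tool_pos: [573.3, -0.3, 163.9]
orientation: [[0.001, -0.001, -1.0], [0.0, -1.0, 0.001], [-1.0, -0.0, -0.001]]
wrist_force: [-0.2, 0.2, -1.4]
finger_gap: 27.5
```

```bash
python3 -c "
from h import *
o=sensors.get_obs();print(o['tool_pos'],abs(o['qvel']).max(),o['finger_gap'],o['wrist_force'])
print(order.hand_in())"
```

```text
[ 5.73312703e+02 -3.01889903e-01  1.63854693e+02] 0.0018551772878074022 27.53831368434466 [-0.21245749  0.17562398 -1.43042246]
the job is handed in; nothing more can be done
None
```

I took the red cap off the chamber lid and set it down upright near the middle of the green tray. I then lifted the probe from its stand and lowered it through the lid's hole. It is held there in the gripper with half the orange band above the lid, and the job was handed in at about 24.5 s with no verdict reported.

- **Centring:** in the last wrist picture the gaps between rod and hole were 6.4 and 6.7 px on the two sides, so it is centred in y. Just above the lid the tip was about 0.4 mm off in x; x could not be checked as directly once the probe was inside.
- **Height and stillness:** the network put the band at 102 mm, against 100 mm for the lid top (its accuracy is about 4 mm). The arm was at rest, and the wrist force was only the probe's weight, so there was no sign of touching the chamber.
- **Cap:** the network puts its knob within about 2 mm of the tray's centre at the height expected for standing on the floor.
- **Not re-measured:** I did not check the bottles and tape roll again at the end, but the arm never went near them.
- **Disagreement:** the network's hole position varied by up to about 5 mm in y between cameras. I relied on my own comparison of rod and hole within the same wrist picture instead.

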